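Lock the battery hatch with the slot key

ROBOT

A 7-joint arm with a two-finger parallel gripper is mounted at the origin on the work surface. World frame = base frame: x ahead of the robot, y to its left, z up, the work surface at z = 0. Lengths are in m, angles in rad, forces in N, time in s.
With the tool pointing down it reaches from about 0.35 to 0.775 m from the base axis. Payload 3.1 kg.
Tool frame: the origin (TCP) lies at the very end of the fingers, on their centre line; the grasp point (between the pads) lies manip.grip_point_offset behind it (manip.grip_point_offset is the distance from the TCP to the grasp point, in m); z points along the fingers, y is the line along which they close (so a half turn about z gives the same grasp; the last joint's range is limited). The gripper opens to 85 mm and grips with 20 to 120 N. Pads are 22 mm wide; open, the fingers measure 114 mm over their backs; the gripper's body (76 mm by 85 mm) begins 54 mm behind the grasp point. The pads swing forward as they close: fully open they stand 13 mm farther back than shut.
Start: joints at [-1.171, 0.311, 0.014, 1.512, -0.004, 1.319, -0.027], TCP at [0.235, 0.497, 0.231] pointing down, gripper open.
Joint ranges: [-2.7, 2.7], [-0.3, 1.91], [-1.27, 1.3], [0.12, 2.57], [-1.44, 4.58], [0.2, 2.03], [-3.05, 3.05]. Speed limits (rad/s): [2.79, 2.79, 3.14, 3.14, 3.14, 3.14, 3.14].

INTERFACE

Orientations are given as [roll, pitch, yaw] about the fixed x, y, z axes, in that order (R = Rz(yaw) Ry(pitch) Rx(roll)).
In Python, from workcell import manip gives the robot as it stands.
- The arm moves only by the shell command python3 -m handwheel 'ROWS' [FORCE]. ROWS is JSON, a list of rows, each a list of 3 entries, a list of its own where there are three numbers: the closure, from -1 (fully open) to 1 (shut), then the shift along the tool's x, y, z in units of 30 mm (1.0 is 30 mm), then the turn about the tool's z in rad. A call has 1 to 20 rows; each row shifts and turns the commanded pose from where the row before left it, along the tool's axes as they then stand; what a row does not reach is not made up. A row lasts 1/10 s, in which the tool goes at most 50 mm and 8.59 degrees, less where a joint would pass 70% of its speed; a pose out of reach is approached as far as the arm can. A call is refused whole if a number of a shift passes 1 or a number of a turn 0.15, either way. A call with a gripper value outside its range is refused whole. The fingers move at their own pace and stop on an object; FORCE is the grip in N (left out, the last holds). Time passes only in rows, so rows that do not move let the fingers close. It gives the time, the measured TCP pose, the force, the opening and the grip force at its end, in the units of the state.
- manip.sense(): the state, without advancing time (a new reading comes with each control period).
- manip.grab_frame(name): name is "scene" or "top"; returns a dict with "pixels" (420x560x3 uint8, red, green, blue), "depth" (420x560 float32, m along the optical axis (not along the pixel's ray), 0 where there is no reading), "camera_matrix" (3x3 intrinsics, pixels), "extrinsics" (4x4, takes a point from camera to world coordinates). Camera axes: x right, y up, looking along -z (the intrinsics and any distortion apply to the point x, -y, -z); pixel columns grow to the right and rows downward; lengths in m; the calibration is good to about 2 mm. A picture is of the moment at which its call begins.
- manip.sign_off(): hands the job in; it is judged then, once.
Trained networks look in the newest picture that a camera, given by its name, has taken for a name from the list of things; names that differ only in an ending like _2 or _b are one class to them, and where a whole thing is asked for, a point or a joint stands for the part that bears it (a point fixed in the world has none). Each returns a list of dicts, best first, with "score" (0 to 1); they miss things now and then, are a little off and sometimes report something else, mostly with a low value. They report only what shows in the picture. A call takes as long as a camera call. They do not tell look-alikes from the thing itself.
- manip.spot_in(camera, name): "centre" ([column, row] in pixels, amid what is visible of it).
- manip.place_of(camera, name): "centre" ([column, row] in pixels: a listed point, or the origin of a listed thing).
The state is a dict: "time_s": time; "joint_positions": joint angles; "joint_velocities": joint speeds; "joint_torque": joint torques, N m; "tool_pos": TCP position; "ee_rot": TCP orientation; "contact_force": force on the tool from outside, world axes, zero at the start; "wrist_torque": the same for the moment, N m; "width": finger opening in m; "finger_force": force on a finger pad.
Only numpy, scipy, OpenCV 4.12 (cv2) and the standard library are available. Lean on these libraries where they do the work, as an engineer would, in place of code of your own. Each camera call takes 0.05 s, during which the arm holds its last target. There are 200 camera calls.

TASK

The battery hatch on the power unit is shut but not locked. Take the flat-bladed slot key out of its stand, use it to push the hatch's sprung slotted lock in and turn it clockwise until it comes to its stop and springs back out locked, pushing with about 16 N and no more than 18 N so as not to break it, then put the key back upright, fully home in its own pocket of the stand. Touch the unit with the key only, and leave everything else where it is.

Things in the scene. Friction and masses are not known exactly. Their poses are not given: they have to be found in the camera images.
- unit: Grey power unit, 190 x 150 x 72 mm high, fixed; origin under its centre, x along its length. On its flat top: the shut battery hatch (100 x 90 mm, dark seams) with the round slotted lock at the hatch's middle. Touch it with the key only.
- bezel (a point): Middle of the lock's black ring, at its top (45 mm outside, hole 36 mm, 4 mm above the unit's top); the unit's axes; 30 mm from its centre to its -x. In the hole: the steel head, a 27 mm disc with a square slot right across, 4.4 mm wide, 8 mm deep. Not measured, different each time: its face is 0 to 6 mm below the ring's top, its middle off by up to 3.5 mm along the unit's y, 1 mm along x.
- plunger (a joint): How far the lock head is pushed in (m), 0 when out. Sprung: 4 N starts it, plus 2 N per mm. It turns freely while pushed in 5.5 to 7 mm; under 5 mm a rib inside blocks it. Over 7.2 mm (18.4 N) breaks it, with no stop to feel before that: push with 16 N.
- latch (a joint): Turn of the lock head in rad, growing clockwise seen from above. At 0 the slot lies along the unit's x axis; it starts at 0 to 0.1, unlocked. Stop at 1.45. Past about 1.32 the head, when released, springs out and is caught, locked. It takes 0.03 to 0.1 N m to turn.
- key: Slot key, 55 to 90 g, 74 mm tall, upright, blade down. Origin: middle of the blade's lower edge, z up. Steel blade 20 mm wide (key's x), 2.8 mm thick (key's y), 28 mm long; above it a flat grey handle 32 mm (x) by 12 mm (y) by 46 mm tall (28 to 74 mm above the origin), gripped across its 12 mm.
- stand: Plywood tool stand, 70 x 170 x 34 mm high, fixed; origin under its centre, y along its length. It holds two upright tools 100 mm apart: the flat key at its -y end and a round-handled hex driver (24 mm thick, top 80 mm above the bench) at its +y end, which stays.
- pocket (a point): Middle of the key's pocket at the stand's top face; the stand's axes; 50 mm from its centre to its -y. Rectangular hole 25 mm (x) by 7.8 mm (y), 30 mm deep. When home, the key's handle rests on the stand's top, its origin 28 mm below this point, its blade along the stand's x (either way round).
- hexdriver: The hex driver in the stand (see the stand); bystander. Origin at its foot.
- wrench: Steel wrench, 150 mm, lying on the bench; bystander.
- tape: Cardboard tape core, 64 mm wide, 20 mm tall; bystander.
- threadlock: Small blue bottle, 36 mm wide, 100 mm tall; bystander.
- screwdriver: Screwdriver lying on the bench; bystander.
There are look-alikes about, which are no part of the job. What is shaped like the key but purple is not meant.

How it is judged:
By the outcome, as a careful person would: the job done as asked, in the order asked, and still so for the second after the job is handed in, with the robot touching nothing.
It also fails if it takes over 67 s, if anything falls off the work surface, if the arm or the gripper's body presses on something with over 40 N, if the wrist force passes 120 N, or if a joint passes its speed limit or range.

## Working session

There is one attempt and no reset: what is moved stays moved. The work goes in short steps, Python scripts to look and compute and a shell command to move; the robot and the scene stay as the last step left them, time stands still between calls to the robot, and variables do not carry over. Pictures are saved under pics/ and viewed, at most 10 in all, crops included, and the job is handed in when it is done.

```bash
mkdir -p pics
cat > h.py <<'E'
import numpy as np, cv2
from workcell import manip
def frame(n):
    f=manip.grab_frame(n); return f
def world(f,u,v,d=None,z=None):
    K=f["camera_matrix"];T=f["extrinsics"]
    r=np.array([(u-K[0,2])/K[0,0],-(v-K[1,2])/K[1,1],-1.0])
    if d is None and z is None: d=f["depth"][int(round(v)),int(round(u))]
    w=T[:3,:3]@r
    if z is not None: d=(z-T[2,3])/w[2]
    return T[:3,3]+d*w
def cloud(f):
    K=f["camera_matrix"];T=f["extrinsics"];d=f["depth"]
    v,u=np.mgrid[:d.shape[0],:d.shape[1]]
    p=np.stack([(u-K[0,2])/K[0,0]*d,-(v-K[1,2])/K[1,1]*d,-d],-1)
    return p@T[:3,:3].T+T[:3,3]
def pix(f,p):
    K=f["camera_matrix"];T=f["extrinsics"]
    c=T[:3,:3].T@(np.asarray(p)-T[:3,3])
    return K[0,2]+K[0,0]*c[0]/-c[2],K[1,2]+K[1,1]*-c[1]/-c[2]
def save(name,im,s=1):
    cv2.imwrite("pics/"+name,cv2.resize(im[:,:,::-1],None,fx=s,fy=s,interpolation=cv2.INTER_CUBIC))
E
python3 - <<'E'
from h import *
print(manip.grip_point_offset, manip.sense())
for c in("top","scene"):
    f=frame(c);save(c+".png",f["pixels"]);print(c,f["camera_matrix"].round(1).tolist(),f["extrinsics"].round(3).tolist())
    for n in("key","bezel","pocket","stand","unit","hexdriver"):
        print(n,[(round(r["score"],2),np.round(r["centre"],1).tolist(),world(f,*r["centre"]).round(3).tolist()) for r in manip.place_of(c,n)[:4]])
E
```

```text
0.0187 {'time_s': 0.0, 'joint_positions': array([-1.17071983,  0.31172528,  0.01398662,  1.51305103, -0.00439174,
        1.31921641, -0.02722493]), 'joint_velocities': array([ 3.34972631e-05,  4.49013353e-04, -6.63152697e-04, -1.00271616e-03,
        2.35768399e-03, -1.10413410e-03, -2.81638269e-03]), 'joint_torque': array([-1.67517560e-04, -3.79917884e+01,  1.45830293e-01, -2.30587900e+01,
        1.20400198e-02,  1.36707330e-02, -2.28156289e-06]), 'tool_pos': array([0.23482635, 0.49653855, 0.23022373]), 'ee_rot': array([-3.13922545e+00,  1.03180293e-04,  2.69987535e+00]), 'contact_force': array([-0.17436042, -0.25636574,  0.3749184 ]), 'wrist_torque': array([ 0.00928498,  0.01602229, -0.01617169]), 'finger_force': 0.0, 'width': 0.08528002084086711}
top [[457.2, 0.0, 279.8], [0.0, 457.2, 206.3], [0.0, 0.0, 1.0]] [[-0.011, 0.983, -0.181, 0.372], [-1.0, -0.008, 0.019, -0.003], [0.018, 0.181, 0.983, 1.269], [0.0, 0.0, 0.0, 1.0]]
key [(0.66, [205.4, 189.0], [0.656, 0.182, 0.003]), (0.6, [205.1, 259.2], [0.458, 0.179, 0.005]), (0.49, [223.1, 223.0], [0.554, 0.128, 0.032])]
bezel [(0.89,
[... 251 characters left out ...]

hexdriver [(0.63, [187.3, 224.7], [0.551, 0.225, 0.031]), (0.6, [269.7, 259.7], [0.455, 0.001, 0.01])]
scene [[429.6, 0.0, 276.9], [0.0, 429.6, 207.2], [0.0, 0.0, 1.0]] [[-0.768, -0.346, 0.539, 1.073], [0.641, -0.431, 0.635, 0.576], [0.012, 0.833, 0.552, 0.575], [0.0, 0.0, 0.0, 1.0]]
key [(0.67, [380.2, 254.0], [0.457, 0.186, -0.0]), (0.63, [310.3, 301.4], [0.664, 0.191, 0.0]), (0.51, [332.2, 259.5], [0.58, 0.161, 0.035]), (0.5, [237.5, 257.5], [0.695, 0.008, 0.0])]
bezel [(0.86, [261.3, 169.8], [0.506, -0.153, 0.072])]
pocket [(0.94, [329.7, 250.9], [0.569, 0.143, 0.039])]
stand [(0.56, [351.5, 272.3], [0.577, 0.208, 0.033])]
unit []
hexdriver [(0.81, [365.8, 284.2], [0.58, 0.246, 0.033])]
```

View pics/top.png

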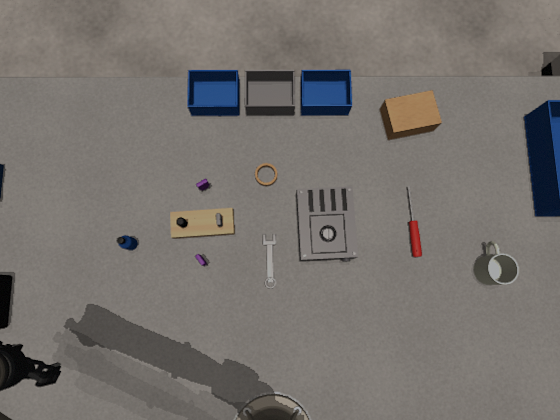

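View pics/scene.png

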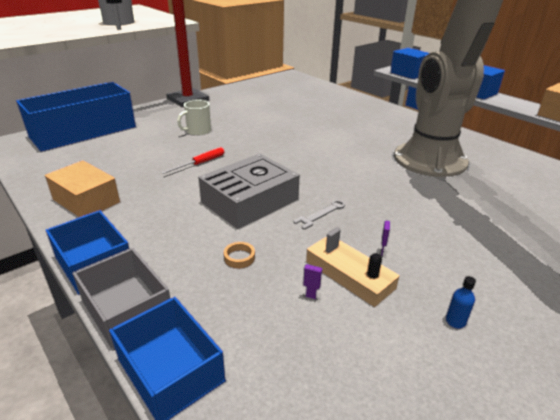

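In the top view, the grey key stands in the stand at (219,219) with the hex driver at (182,222). Two purple look-alikes are at (203,184) and (201,260), and the lock ring is at (328,233). The candidates for the key are the grey one at (219,219) and the purples. Only the grey one is in the stand's -y pocket and not purple, so I'll confirm it in a crop while I measure.

Run:
```python
from h import *
fs={c:frame(c) for c in("top","scene")}
def rect(p):
    (c,s,a)=cv2.minAreaRect((p[:,:2]*1000).astype(np.float32)); return np.round(c,1),np.round(s,1),round(a,1)
for c,f in fs.items():
    P=cloud(f);x,y,z=P[...,0],P[...,1],P[...,2]
    m=(abs(x-.56)<.08)&(abs(y-.18)<.13)
    s=m&(z>.025)&(z<.042)
    s=cv2.morphologyEx(s.astype(np.uint8),cv2.MORPH_OPEN,np.ones((3,3)))>0
    print(c,"stand",rect(P[s]),np.median(z[s]).round(4),s.sum())
    s=m&(z>.055)&(z<.09)
    for lo,hi,n in((.08,.175,"key"),(.175,.28,"hex")):
        q=s&(y>lo)&(y<hi); print(n,q.sum(),rect(P[q]) if q.sum()>3 else "",np.median(P[q],0).round(4), z[q].max().round(4))
    s=(abs(x-.53)<.13)&(abs(y+.14)<.11)&(z>.064)&(z<.085)
    s=cv2.morphologyEx(s.astype(np.uint8),cv2.MORPH_OPEN,np.ones((3,3)))>0
    print("unit",rect(P[s]),np.median(z[s]).round(4))
    for n,h in(("bezel",.076),("pocket",.034)):
        R=[manip.place_of(c,n)[0]["centre"] for _ in range(2)]
        print(n,[world(f,*r,z=h).round(4).tolist() for r in R])
a=fs["top"]["pixels"][175:275,160:250];b=fs["top"]["pixels"][183:265,290:362]
A=cv2.resize(a[:80],(400,356),interpolation=cv2.INTER_CUBIC);B=cv2.resize(b,(350,356),interpolation=cv2.INTER_CUBIC)
save("crop1.png",np.hstack([A,B]))
f=fs["scene"]["pixels"]
A=cv2.resize(f[140:225,195:305],(518,400),interpolation=cv2.INTER_CUBIC);B=cv2.resize(f[220:305,300:360],(282,400),interpolation=cv2.INTER_CUBIC)
save("crop2.png",np.hstack([A,B]))
```

```text
top stand (array([556.5, 187.1]), array([ 70.9, 170.7]), 3.8) 0.0337 1459
key 67 (array([558.5, 136.4]), array([31.8, 11.1]), 1.2) [0.5558 0.1361 0.0785] 0.0848
hex 76 (array([553. , 235.4]), array([21.4, 22.1]), 42.2) [0.5514 0.2346 0.0773] 0.0825
unit (array([ 548.6, -150. ]), array([191. , 150.7]), 2.1) 0.0719
bezel [[0.5192, -0.1568, 0.076], [0.5192, -0.1568, 0.076]]
pocket [[0.5538, 0.1333, 0.034], [0.5538, 0.1333, 0.034]]
scene stand (array([556.5, 187.5]), array([ 73.5, 171.9]), 3.7) 0.034 2100
key 189 (array([559.5, 139.1]), array([34.3, 13.1]), 5.8) [0.564  0.1427 0.0718] 0.0818
hex 201 (array([556. , 239.1]), array([20.3, 21.1]), 61.7) [0.56   0.2419 0.0735] 0.0813
unit (array([ 548.5, -149.4]), array([192.3, 154.3]), 1.8) 0.0721
bezel [[0.51, -0.1557, 0.076], [0.51, -0.1557, 0.076]]
pocket [[0.563, 0.1343, 0.034], [0.563, 0.1343, 0.034]]
```

View pics/crop1.png

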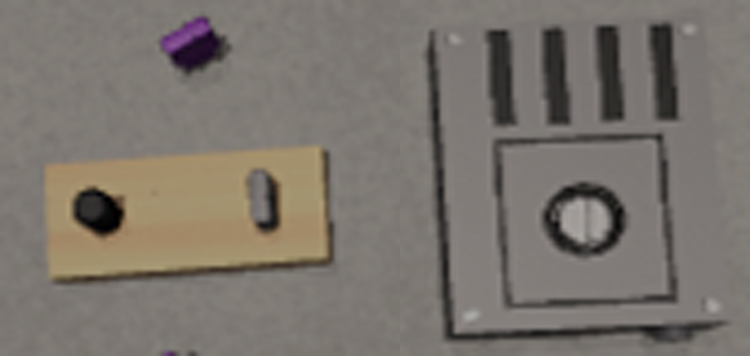

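View pics/crop2.png

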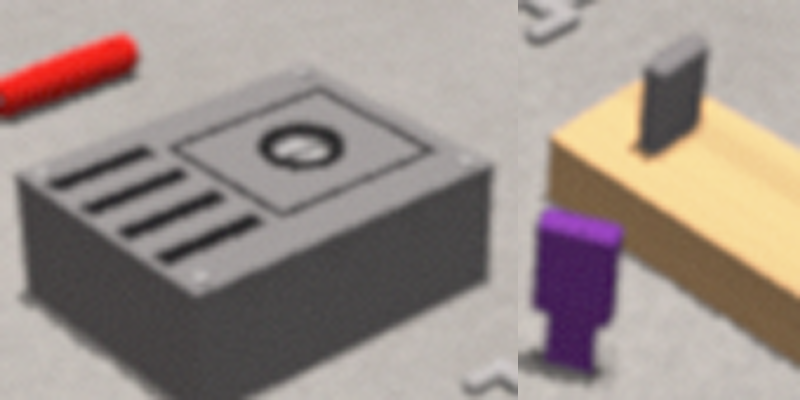

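The crops confirm the grey key in the stand's -y pocket. The lock's slot runs along image vertical, i.e. about the unit's x. Next I compute the ring and slot positions precisely.

```bash
cat > ring.py <<'E'
from h import *
for c in("top","scene"):
    f=frame(c);g=cv2.cvtColor(f["pixels"],cv2.COLOR_RGB2GRAY)
    u0,v0=pix(f,[.5185,-.1507,.076]);print(c,"pred",round(u0,1),round(v0,1))
    s=12; r0,c0=int(v0)-s,int(u0)-s
    pt=g[r0:r0+2*s+1,c0:c0+2*s+1]; big=cv2.resize(pt,None,fx=8,fy=8,interpolation=cv2.INTER_CUBIC)
    m=(big<75).astype(np.uint8)
    n,l,st,ce=cv2.connectedComponentsWithStats(m)
    k=1+np.argmax([st[i,4] if (st[i,2]<170 and st[i,0]>0 and st[i,1]>0) else 0 for i in range(1,n)])
    pts=np.argwhere(l==k)[:,::-1]; h=cv2.convexHull(pts.astype(np.int32)); e=cv2.fitEllipse(h)
    u,v=(e[0][0]+.5)/8-.5+c0,(e[0][1]+.5)/8-.5+r0
    print("ring",round(u,2),round(v,2),np.round(np.array(e[1])/8,1),world(f,u,v,z=.076).round(4))
    # disc brightness centroid inside
    inner=np.zeros_like(big);cv2.ellipse(inner,((e[0][0],e[0][1]),(e[1][0]*.8,e[1][1]*.8),e[2]),255,-1)
    b=np.argwhere((inner>0)&(big>110)); r,cc=(b.mean(0)+.5)/8-.5; print("head",world(f,cc+c0,r+r0,z=.073).round(4))
    print(pt[4:21,4:21] if c=="top" else "")
E
python3 ring.py
```

```text
top pred 327.3 233.2
ring 327.55 233.06 [16.7 16.9] [ 0.5188 -0.1514  0.076 ]
head [ 0.5187 -0.1518  0.073 ]
[[124 124 124 126 119 117 100  76  50  60  87  92 108 119 123 123 122]
 [124 124 126 121  74  27  32  45  45  51  53  45  36  77 110 124 124]
 [124 127 122  76  35  30  22  33  34  28  25  22  52  41  54 109 124]
 [126 123  73  31  35  39  53  95  86  66  70  63  35  32  32  77 117]
 [129  89  42  58  70  96 115 153 150 121 133 130  85  37  36  35 103]
 [125  74  41 104 104 148 160 158 161 125 146 161 137  79  25  52  62]
 [ 96  47  65  79 127 154 156 155 159 127 143 157 161 116  50  28  18]
 [ 78  28  86  63 143 159 156 155 159 134 147 157 159 130  67  19  31]
 [ 79  27  83  75 146 160 156 156 158 134 147 157 159 143  83  18  40]
 [ 84  42  32  30 145 159 157 156 159 134 148 158 158 144  83  15  38]
 [ 96  56  35  32 138 160 158 157 160 134 148 158 156 137  77  17  31]
 [115  75  38  36  89 144 160 161 161 132 149 161 144  96  42  28  48]
 [129  90  45  26  31  84 140 156 162 120 138 155 139  79  20  30  96]
 [128 122  79  34  32  39  61 116 148 115 103 106  96  52  28  45 113]
 [127 129 103  64  35  40  42  63  73  71 102  80  41  29  46  94 122]
 [126 129 130 101  67  64  39  30  52  64  47  25  46  64  97 122 127]
 [126 126 127 129 117 105  82  65  67  67  71  70  78 118 128 126 124]]
scene pred 258.0 170.2
ring 258.64 170.67 [ 8.9 17.4] [ 0.5186 -0.1479  0.076 ]
head [ 0.5172 -0.1505  0.073 ]
```

Run:
```python
from h import *
acc=0
for i in range(4):
    f=frame("top");acc=acc+cv2.cvtColor(f["pixels"],cv2.COLOR_RGB2GRAY).astype(float)/4
pts=[]
for v in range(230,238):
    row=acc[v,326:332]; w=np.clip(158-row,0,None); w[[0,5]]=0; u=(w*np.arange(326,332)).sum()/w.sum(); pts.append((u,v)); 
print(np.round(pts,2).tolist())
for z in(.070,.076):
    W=np.array([world(f,u,v,z=z) for u,v in pts]); k=np.polyfit(W[:,0],W[:,1],1); print(z,"slot y at x=.5185",np.polyval(k,.5185).round(4),"yaw deg",np.degrees(np.arctan(k[0])).round(2))
p=cloud(f); print(np.round(np.median(p[230:238,323:327,2]),4), np.round(np.median(p[215:217,320:336,2]),4))
s=manip.sense();T=s["tool_pos"];print(s["time_s"],T,s["ee_rot"])
```

```text
[[328.28, 230.0], [328.34, 231.0], [328.37, 232.0], [328.38, 233.0], [328.34, 234.0], [328.29, 235.0], [328.27, 236.0], [328.43, 237.0]]
0.07 slot y at x=.5185 -0.1542 yaw deg -1.45
0.076 slot y at x=.5185 -0.1535 yaw deg -1.45
0.0698 0.0736
1.5 [0.23516786 0.49722406 0.2313208 ] [3.14152653e+00 2.74759532e-05 2.69985511e+00]
```

```bash
cat > to.py <<'E'
# usage: to.py x y z yawdeg : remaining shift in tool axes (units of 30 mm) and turn
import sys; from h import *; from scipy.spatial.transform import Rotation as R
s=manip.sense();x,y,z,yaw=map(float,sys.argv[1:])
d=np.array([x,y,z])-s["tool_pos"];M=R.from_euler("xyz",s["ee_rot"]).as_matrix()
cur=np.degrees(s["ee_rot"][2]); dy=(yaw-cur+180)%360-180
print("t",round(s["time_s"],2),"pos",s["tool_pos"].round(4),"rpy",np.degrees(s["ee_rot"]).round(2),"q7",s["joint_positions"][6].round(2),"w",round(s["width"],4))
print("units now-axes",(M.T@d/.03).round(2),"turn",round(-np.radians(dy),3),"units target-axes",(R.from_euler("xyz",[180,0,yaw],degrees=True).as_matrix().T@d/.03).round(2))
E
python3 -m handwheel '[[-1,[0,0,0],-0.127],[-1,[0,0,0],-0.127],[-1,[0,0,0],-0.127],[-1,[0,0,0],-0.127],[-1,[-0.62,-0.79,0],0],[-1,[-0.62,-0.79,0],0],[-1,[-0.62,-0.79,0],0],[-1,[-0.62,-0.79,0],0],[-1,[-0.62,-0.79,0],0],[-1,[-0.62,-0.79,0],0],[-1,[-0.62,-0.79,0],0],[-1,[-0.62,-0.79,0],0],[-1,[-0.62,-0.79,0],0],[-1,[-0.62,-0.79,0],0],[-1,[-0.62,-0.79,0],0],[-1,[-0.62,-0.79,0],0],[-1,[-0.62,-0.79,0],0],[-1,[-0.62,-0.79,0],0],[-1,[-0.62,-0.79,0],0],[-1,[-0.62,-0.79,0],0]]'
python3 to.py 0.5595 0.1375 0.047 183.8
```

```text
time_s: 3.5
tool_pos: [0.5579, 0.1377, 0.2313]
ee_rot: [3.141, 0.0, -3.075]
contact_force: [1.1, 0.3, 0.2]
width: 0.0855
finger_force: 0.0
t 3.5 pos [0.5579 0.1377 0.2313] rpy [ 1.7999e+02  1.0000e-02 -1.7619e+02] q7 1.43 w 0.0855
units now-axes [-0.05 -0.01  6.14] turn 0.0 units target-axes [-0.05 -0.01  6.14]
```

```bash
python3 -m handwheel '[[-1,[-0.05,-0.01,0.9],0],[-0.3,[0,0,0.9],0],[-0.3,[0,0,0.9],0],[-0.3,[0,0,0.9],0],[-0.3,[0,0,0.9],0],[-0.3,[0,0,0.9],0],[-0.3,[0,0,0.5],0],[-0.3,[0,0,0.24],0],[-0.3,[0,0,0],0]]' 60
python3 to.py 0.5595 0.1375 0.047 183.8
python3 -m handwheel '[[0.2,[0,0,0],0],[0.4,[0,0,0],0],[0.6,[0,0,0],0],[1,[0,0,0],0],[1,[0,0,0],0],[1,[0,0,0],0],[1,[0,0,0],0]]' 80; python3 to.py 0.5595 0.1375 0.047 183.8
```

```text
time_s: 4.4
tool_pos: [0.5581, 0.1382, 0.0462]
ee_rot: [-3.141, -0.002, -3.075]
contact_force: [0.7, -0.3, -0.3]
width: 0.0559
finger_force: 0.0
t 4.4 pos [0.5581 0.1382 0.0462] rpy [-1.7997e+02 -1.1000e-01 -1.7620e+02] q7 1.46 w 0.0559
units now-axes [-0.05 -0.03 -0.03] turn -0.0 units target-axes [-0.05 -0.03 -0.03]
time_s: 5.1
tool_pos: [0.5597, 0.1386, 0.0482]
ee_rot: [3.141, 0.002, -3.075]
contact_force: [-0.4, 0.3, 6.2]
width: 0.0107
finger_force: 78.4
t 5.1 pos [0.5597 0.1386 0.0482] rpy [ 1.7997e+02  1.2000e-01 -1.7620e+02] q7 1.46 w 0.0107
units now-axes [ 0.01 -0.04  0.04] turn -0.0 units target-axes [ 0.01 -0.04  0.04]
```

```bash
python3 -m handwheel '[[1,[0,0,-0.3],0],[1,[0,0,-0.6],0],[1,[0,0,-0.9],0],[1,[0,0,-0.9],0],[1,[0,0,-0.7],0],[1,[0,0,-0.3],0]]'; python3 to.py 0.5185 -0.1533 0.14 178.5
```

```text
time_s: 5.7
tool_pos: [0.5597, 0.1385, 0.1604]
ee_rot: [3.141, 0.003, -3.075]
contact_force: [1.5, -1.2, -1.3]
width: 0.0105
finger_force: 78.0
t 5.7 pos [0.5597 0.1385 0.1604] rpy [ 179.97    0.18 -176.2 ] q7 1.44 w 0.0105
units now-axes [ 2.01 -9.61  0.67] turn 0.092 units target-axes [ 1.12 -9.76  0.68]
```

Turn first, then translate.

```bash
python3 -m handwheel '[[1,[0,0,0],0.092],[1,[0.1,-0.5,0],0],[1,[0.1,-0.9,0],0],[1,[0.1,-0.9,0],0],[1,[0.1,-0.9,0],0],[1,[0.1,-0.9,0],0],[1,[0.1,-0.9,0],0],[1,[0.1,-0.9,0],0],[1,[0.1,-0.9,0],0],[1,[0.1,-0.9,0],0],[1,[0.1,-0.9,0],0],[1,[0.1,-0.76,0],0],[1,[0.02,-0.4,0],0],[1,[0,0,0.3],0],[1,[0,0,0.38],0],[1,[0,0,0],0],[1,[0,0,0],0],[1,[0,0,0],0]]'; python3 to.py 0.5185 -0.1533 0.12 178.5
python3 - <<'E'
from h import *
f=frame("top");g=frame("scene")
u,v=map(int,pix(f,[.5185,-.152,.08]));a,b=map(int,pix(g,[.5185,-.152,.1]))
A=cv2.resize(f["pixels"][v-30:v+30,u-30:u+30],(400,400),interpolation=cv2.INTER_CUBIC)
B=cv2.resize(g["pixels"][b-40:b+40,a-40:a+40],(400,400),interpolation=cv2.INTER_CUBIC);save("above.png",np.hstack([A,B]))
for _ in range(5):print(manip.sense()["contact_force"].round(2),manip.sense()["tool_pos"].round(4));frame("top")
E
```

```text
time_s: 7.5
tool_pos: [0.518, -0.1524, 0.1377]
ee_rot: [3.141, 0.0, 3.118]
contact_force: [0.2, -0.1, -0.9]
width: 0.0107
finger_force: 78.1
t 7.5 pos [ 0.518  -0.1524  0.1377] rpy [1.7998e+02 1.0000e-02 1.7865e+02] q7 1.92 w 0.0107
units now-axes [-0.02 -0.03  0.59] turn 0.003 units target-axes [-0.02 -0.03  0.59]
[ 0.14 -0.2  -0.96] [ 0.5181 -0.1529  0.138 ]
[-0.33 -0.06 -1.27] [ 0.518  -0.1532  0.1381]
[ 0.62 -0.77 -0.53] [ 0.5179 -0.1533  0.1381]
[ 0.44 -0.43 -0.89] [ 0.5179 -0.1534  0.1381]
[-1.   -0.76 -0.78] [ 0.5178 -0.1535  0.138 ]
```

View pics/above.png

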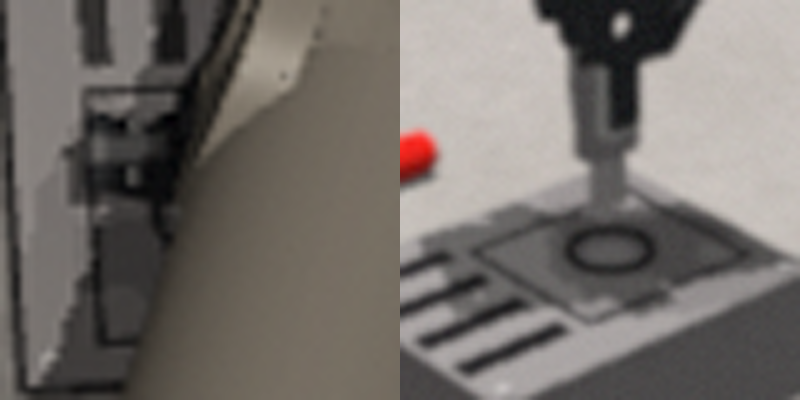

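The top view is occluded by the arm. The scene view shows the blade (crop 605,190) upright above the ring (610,250). I'll go down in small guarded steps.

```bash
F(){ grep -E 'tool_pos|contact_force' | tr '\n' ' '; echo; }
python3 -m handwheel '[[1,[-0.02,0,0.3],0],[1,[0,0,0.3],0],[1,[0,0,0],0],[1,[0,0,0],0]]' | F
python3 -m handwheel '[[1,[0,0,0.05],0],[1,[0,0,0],0]]' | F
python3 -m handwheel '[[1,[0,0,0.05],0],[1,[0,0,0],0]]' | F
python3 -m handwheel '[[1,[0,0,0.05],0],[1,[0,0,0],0]]' | F
python3 -m handwheel '[[1,[0,0,0.05],0],[1,[0,0,0],0]]' | F
```

```text
tool_pos: [0.5177, -0.1534, 0.1189] contact_force: [-0.1, 0.5, -0.1] 
tool_pos: [0.5183, -0.1536, 0.1182] contact_force: [-0.8, 0.2, -1.0] 
tool_pos: [0.5182, -0.1535, 0.1167] contact_force: [-0.2, -0.1, -0.9] 
tool_pos: [0.5181, -0.1534, 0.115] contact_force: [-0.3, -0.7, -0.7] 
tool_pos: [0.518, -0.1534, 0.1135] contact_force: [-0.3, -0.5, -0.9]
```

```bash
F(){ grep -E 'tool_pos|contact_force' | tr '\n' ' '; echo; }
python3 -m handwheel '[[1,[0,0,0.03],0],[1,[0,0,0],0]]' | F
python3 -m handwheel '[[1,[0,0,0.03],0],[1,[0,0,0],0]]' | F
python3 -m handwheel '[[1,[0,0,0.03],0],[1,[0,0,0],0]]' | F
python3 -m handwheel '[[1,[0,0,0.03],0],[1,[0,0,0],0]]' | F
```

```text
tool_pos: [0.5182, -0.1535, 0.1127] contact_force: [0.4, 0.4, -1.1] 
tool_pos: [0.5183, -0.1535, 0.1124] contact_force: [-0.9, 0.7, 3.8] 
tool_pos: [0.5184, -0.1535, 0.1115] contact_force: [-0.9, 0.6, 5.6] 
tool_pos: [0.5184, -0.1535, 0.1107] contact_force: [-1.4, 0.5, 6.4]
```

```bash
F(){ grep -E 'tool_pos|contact_force' | tr '\n' ' '; echo; }
python3 -m handwheel '[[1,[0,0,-0.06],0],[1,[0,0,0],0]]' | F
python3 -m handwheel '[[1,[0,0.02,0],0],[1,[0,0,0],0]]' | F
python3 -m handwheel '[[1,[0,0.02,0],0],[1,[0,0,0],0]]' | F
python3 -m handwheel '[[1,[0,0.02,0],0],[1,[0,0,0],0]]' | F
python3 -m handwheel '[[1,[0,0.02,0],0],[1,[0,0,0],0]]' | F
```

```text
tool_pos: [0.5183, -0.1535, 0.1122] contact_force: [-1.3, -0.6, 2.7] 
tool_pos: [0.5183, -0.1534, 0.112] contact_force: [-1.1, 0.3, 3.9] 
tool_pos: [0.5183, -0.1532, 0.112] contact_force: [-0.9, -1.2, 3.8] 
tool_pos: [0.5185, -0.1524, 0.1121] contact_force: [0.5, -2.4, 3.3] 
tool_pos: [0.518, -0.1498, 0.1112] contact_force: [0.5, -2.2, -1.5]
```

```bash
F(){ grep -E 'tool_pos|contact_force' | tr '\n' ' '; echo; }
python3 -m handwheel '[[1,[0,0,0],0],[1,[0,0,0],0]]' | F
python3 -m handwheel '[[1,[0,0,0.05],0],[1,[0,0,0],0]]' | F
python3 -m handwheel '[[1,[0,0,0.05],0],[1,[0,0,0],0]]' | F
```

```text
tool_pos: [0.5179, -0.15, 0.1111] contact_force: [-0.4, -1.0, 0.1] 
tool_pos: [0.5178, -0.1503, 0.1097] contact_force: [-0.1, -0.3, -0.5] 
tool_pos: [0.518, -0.1508, 0.1086] contact_force: [-0.4, 0.3, -1.5]
```

It dropped into the slot. Continuing down to its floor.

```bash
F(){ grep -E 'tool_pos|contact_force' | tr '\n' ' '; echo; }
python3 -m handwheel '[[1,[0,0,0.05],0],[1,[0,0,0],0]]' | F
python3 -m handwheel '[[1,[0,0,0.05],0],[1,[0,0,0],0]]' | F
python3 -m handwheel '[[1,[0,0,0.05],0],[1,[0,0,0],0]]' | F
python3 -m handwheel '[[1,[0,0,0.03],0],[1,[0,0,0],0]]' | F
python3 -m handwheel '[[1,[0,0,0.03],0],[1,[0,0,0],0]]' | F
```

```text
tool_pos: [0.5181, -0.151, 0.1072] contact_force: [0.3, 0.6, -1.2] 
tool_pos: [0.5181, -0.151, 0.1057] contact_force: [0.5, -0.1, -1.2] 
tool_pos: [0.5185, -0.1512, 0.1047] contact_force: [-0.3, -0.5, 0.5] 
tool_pos: [0.5185, -0.1512, 0.104] contact_force: [-1.5, 0.5, 4.2] 
tool_pos: [0.5185, -0.1512, 0.1031] contact_force: [-0.7, 0.7, 5.9]
```

```bash
F(){ grep -E 'tool_pos|contact_force' | tr '\n' ' '; echo; }
python3 -m handwheel '[[1,[0,0,0.04],0],[1,[0,0,0],0]]' | F
python3 -m handwheel '[[1,[0,0,0.04],0],[1,[0,0,0],0]]' | F
python3 -m handwheel '[[1,[0,0,0.03],0],[1,[0,0,0],0],[1,[0,0,0],0]]' | F
python3 -c "
from h import *
z=[]
for i in range(6):
    frame('top');s=manip.sense();z.append([*s['contact_force'],*(1000*s['tool_pos']),s['wrist_torque'][2]])
print(np.mean(z,0).round(2))"
```

```text
tool_pos: [0.5186, -0.1512, 0.1022] contact_force: [-1.8, 0.9, 8.0] 
tool_pos: [0.5186, -0.1512, 0.1013] contact_force: [-1.7, 0.9, 8.4] 
tool_pos: [0.5187, -0.1512, 0.1008] contact_force: [-3.0, 1.0, 10.3] 
[-2.7600e+00  7.7000e-01  1.0060e+01  5.1864e+02 -1.5125e+02  1.0078e+02
  2.0000e-02]
```

```bash
F(){ grep -E 'tool_pos|contact_force' | tr '\n' ' '; echo; }
cat > st.py <<'E'
from h import *
z=[]
for i in range(5):
    frame('top');s=manip.sense();z.append([*s['contact_force'],*(1000*s['tool_pos']),1000*s['wrist_torque'][2]])
print(round(s['time_s'],2),np.mean(z,0).round(2),"yaw",np.degrees(s['ee_rot']).round(2),'q7',s['joint_positions'][6].round(2),s['width'].round(4))
E
python3 -m handwheel '[[1,[0,0,0.04],0],[1,[0,0,0],0]]' | F
python3 -m handwheel '[[1,[0,0,0.04],0],[1,[0,0,0],0]]' | F
python3 -m handwheel '[[1,[0,0,0.02],0],[1,[0,0,0],0],[1,[0,0,0],0]]' | F
python3 st.py
```

```text
tool_pos: [0.5187, -0.1512, 0.0998] contact_force: [-3.2, 1.6, 13.1] 
tool_pos: [0.5187, -0.1513, 0.0989] contact_force: [-4.1, 0.9, 14.6] 
tool_pos: [0.5187, -0.1513, 0.0986] contact_force: [-3.8, 0.9, 14.6] Traceback (most recent call last):
  File "st.py", line 5, in <module>
    print(round(s['time_s'],2),np.mean(z,0).round(2),"yaw",np.degrees(s['ee_rot']).round(2),'q7',s['joint_positions'][6].round(2),s['width'].round(4))
                                                                                                                                  ^^^^^^^^^^^^^^^^
AttributeError: 'float' object has no attribute 'round'
```

```bash
sed -i "s/,s\['width'\].round(4)//" st.py; F(){ grep -E 'tool_pos|contact_force|ee_rot' | tr '\n' ' '; echo; }
python3 -m handwheel '[[1,[0,0,0.01],0.04],[1,[0,0,0],0.05],[1,[0,0,0],0.05],[1,[0,0,0],0.0]]' | F
python3 st.py
python3 -m handwheel '[[1,[0,0,0],0.05],[1,[0,0,0],0.05],[1,[0,0,0],0.05],[1,[0,0,0],0.0]]' | F
python3 st.py
```

```text
tool_pos: [0.5189, -0.1514, 0.0984] ee_rot: [3.141, 0.002, 2.975] contact_force: [-3.9, 1.0, 13.9] 
15.05 [  -3.75    1.27   14.53  518.94 -151.44   98.39   43.28] yaw [1.7998e+02 1.2000e-01 1.7051e+02] q7 1.81
tool_pos: [0.5193, -0.1513, 0.0982] ee_rot: [3.141, 0.003, 2.825] contact_force: [-3.6, 0.9, 14.0] 
15.7 [  -2.94    1.28   13.08  519.24 -151.33   98.22   19.37] yaw [1.7996e+02 1.4000e-01 1.6192e+02] q7 1.67
```

```bash
F(){ grep -E 'tool_pos|contact_force|ee_rot' | tr '\n' ' '; echo; }
python3 -m handwheel '[[1,[0,0,0],0.06],[1,[0,0,0],0.06],[1,[0,0,0],0.06],[1,[0,0,0],0.06],[1,[0,0,0],0.0]]' | F
python3 st.py
python3 -m handwheel '[[1,[0,0,0],0.06],[1,[0,0,0],0.06],[1,[0,0,0],0.06],[1,[0,0,0],0.06],[1,[0,0,0],0.0]]' | F
python3 st.py
```

```text
tool_pos: [0.5192, -0.1516, 0.0982] ee_rot: [3.141, 0.002, 2.585] contact_force: [-3.7, 0.5, 13.6] 
16.45 [  -2.84    1.26   13.01  519.2  -151.56   98.21  -16.53] yaw [1.7993e+02 1.3000e-01 1.4815e+02] q7 1.45
tool_pos: [0.519, -0.1518, 0.0982] ee_rot: [3.14, 0.002, 2.345] contact_force: [-2.5, 1.9, 13.1] 
17.2 [-3.2200e+00  5.0000e-02  1.3120e+01  5.1905e+02 -1.5180e+02  9.8190e+01
 -5.4500e+00] yaw [1.7992e+02 1.1000e-01 1.3439e+02] q7 1.24
```

```bash
F(){ grep -E 'tool_pos|contact_force|ee_rot' | tr '\n' ' '; echo; }
python3 -m handwheel '[[1,[0,0,0.03],0],[1,[0,0,0],0]]' | F
python3 st.py
python3 -m handwheel '[[1,[0,0,0],0.06],[1,[0,0,0],0.06],[1,[0,0,0],0.06],[1,[0,0,0],0.06],[1,[0,0,0],0.0]]' | F
python3 st.py
```

```text
tool_pos: [0.5191, -0.1518, 0.0977] ee_rot: [3.14, 0.002, 2.346] contact_force: [-3.9, 0.9, 15.7] 
17.65 [  -3.95    0.59   15.74  519.08 -151.82   97.75  -11.37] yaw [1.7991e+02 1.1000e-01 1.3439e+02] q7 1.24
tool_pos: [0.5189, -0.152, 0.0977] ee_rot: [3.14, 0.001, 2.105] contact_force: [-3.8, 1.1, 16.5] 
18.4 [  -4.3     1.09   15.98  518.89 -151.99   97.71   15.07] yaw [1.7990e+02 8.0000e-02 1.2064e+02] q7 1.02
```

```bash
F(){ grep -E 'tool_pos|contact_force|ee_rot' | tr '\n' ' '; echo; }
python3 -m handwheel '[[1,[0,0,-0.015],0],[1,[0,0,0],0]]' | F
python3 st.py
python3 -m handwheel '[[1,[0,0,0],0.06],[1,[0,0,0],0.06],[1,[0,0,0],0.06],[1,[0,0,0],0.06],[1,[0,0,0],0.0]]' | F
python3 st.py
python3 -m handwheel '[[1,[0,0,0],0.05],[1,[0,0,0],0.05],[1,[0,0,0],0.0]]' | F
python3 st.py
```

```text
tool_pos: [0.5189, -0.152, 0.098] ee_rot: [3.14, 0.001, 2.106] contact_force: [-3.5, 0.1, 15.7] 
18.85 [  -3.9     0.97   14.88  518.86 -152.     97.97   21.29] yaw [1.7991e+02 8.0000e-02 1.2064e+02] q7 1.02
tool_pos: [0.5186, -0.1521, 0.0979] ee_rot: [3.14, 0.001, 1.865] contact_force: [-4.4, 1.0, 14.9] 
19.6 [  -4.01    0.75   15.03  518.63 -152.13   97.91   19.37] yaw [1.7992e+02 5.0000e-02 1.0688e+02] q7 0.81
tool_pos: [0.5185, -0.1522, 0.0979] ee_rot: [3.14, 0.001, 1.765] contact_force: [-4.2, 1.1, 15.7] 
20.15 [  -4.43    0.77   15.47  518.53 -152.16   97.93   10.2 ] yaw [1.7992e+02 4.0000e-02 1.0115e+02] q7 0.72
```

```bash
F(){ grep -E 'tool_pos|contact_force|ee_rot|torque' | tr '\n' ' '; echo; }
python3 -m handwheel '[[1,[0,0,0],0.04],[1,[0,0,0],0.0]]' | F
python3 st.py
python3 -m handwheel '[[1,[0,0,0],0.04],[1,[0,0,0],0.0]]' | F
python3 st.py
python3 -m handwheel '[[1,[0,0,0],0.03],[1,[0,0,0],0.0]]' | F
python3 st.py
```

```text
tool_pos: [0.5185, -0.1522, 0.0979] ee_rot: [3.14, 0.001, 1.725] contact_force: [-4.8, 0.1, 15.2] 
20.6 [-4.6200e+00  4.9000e-01  1.5980e+01  5.1848e+02 -1.5218e+02  9.7930e+01
  3.2330e+01] yaw [1.7993e+02 4.0000e-02 9.8860e+01] q7 0.69
tool_pos: [0.5184, -0.1522, 0.0979] ee_rot: [3.14, 0.001, 1.685] contact_force: [-3.7, 1.1, 16.0] 
21.05 [  -4.61    0.62   15.85  518.44 -152.19   97.92   34.02] yaw [1.7993e+02 3.0000e-02 9.6570e+01] q7 0.65
tool_pos: [0.5184, -0.1522, 0.0979] ee_rot: [3.141, 0.001, 1.655] contact_force: [-5.1, 0.6, 15.3] 
21.5 [-4.8100e+00  3.8000e-01  1.5440e+01  5.1842e+02 -1.5219e+02  9.7900e+01
  3.0490e+01] yaw [1.7994e+02 3.0000e-02 9.4850e+01] q7 0.62
```

```bash
F(){ grep -E 'tool_pos|contact_force|ee_rot|torque' | tr '\n' ' '; echo; }
python3 -m handwheel '[[1,[0,0,0],0.04],[1,[0,0,0],0.0]]' | F
python3 st.py
python3 -m handwheel '[[1,[0,0,0],0.03],[1,[0,0,0],0.0]]' | F
python3 st.py
```

```text
tool_pos: [0.5184, -0.1522, 0.0979] ee_rot: [3.14, 0.001, 1.615] contact_force: [-4.1, 0.1, 15.1] 
21.95 [  -4.7     0.71   15.57  518.42 -152.23   97.91  119.68] yaw [1.7993e+02 3.0000e-02 9.2570e+01] q7 0.59
tool_pos: [0.5184, -0.1522, 0.0979] ee_rot: [3.141, 0.001, 1.586] contact_force: [-4.7, 0.4, 16.3] 
22.4 [  -4.35    0.62   15.39  518.39 -152.21   97.9   224.42] yaw [1.7994e+02 4.0000e-02 9.0890e+01] q7 0.56
```

The torque rose to 0.22 N m at the stop. I'll ease off slightly, then rise and let the head spring out.

```bash
F(){ grep -E 'tool_pos|contact_force|ee_rot|torque' | tr '\n' ' '; echo; }
python3 -m handwheel '[[1,[0,0,0],-0.05],[1,[0,0,-0.05],0],[1,[0,0,-0.05],0],[1,[0,0,-0.05],0],[1,[0,0,0],0]]' | F
python3 -m handwheel '[[1,[0,0,-0.05],0],[1,[0,0,-0.05],0],[1,[0,0,0],0]]' | F
python3 -m handwheel '[[1,[0,0,-0.05],0],[1,[0,0,-0.05],0],[1,[0,0,-0.05],0],[1,[0,0,0],0]]' | F
python3 st.py
```

```text
tool_pos: [0.5184, -0.1521, 0.1015] ee_rot: [3.141, 0.001, 1.635] contact_force: [-2.7, -0.7, 9.1] 
tool_pos: [0.5183, -0.152, 0.1036] ee_rot: [3.141, 0.001, 1.635] contact_force: [-1.8, -0.6, 4.4] 
tool_pos: [0.518, -0.1504, 0.107] ee_rot: [-3.141, -0.001, 1.636] contact_force: [-0.7, -0.5, -1.8] 
23.85 [-2.0000e-01  2.0000e-02 -1.4900e+00  5.1795e+02 -1.5043e+02  1.0709e+02
 -1.1700e+00] yaw [-1.7995e+02 -5.0000e-02  9.3750e+01] q7 0.6
```

```bash
python3 -m handwheel '[[1,[0,0,-0.2],0],[1,[0,0,-0.4],0],[1,[0,0,-0.6],0],[1,[0,0,-0.6],0],[1,[0,0,0],-0.143],[1,[0,0,0],-0.143],[1,[0,0,0],-0.143],[1,[0,0,0],-0.143],[1,[0,0,0],-0.143],[1,[0,0,0],-0.143],[1,[0,0,0],-0.143],[1,[0,0,0],-0.143],[1,[0,0,0],-0.143],[1,[0,0,0],-0.143],[1,[0,0,0],-0.143],[1,[0,0,0],0]]'; python3 to.py 0.5597 0.1386 0.11 183.8
```

```text
time_s: 25.45
tool_pos: [0.5187, -0.1517, 0.1629]
ee_rot: [-3.141, 0.002, -3.075]
contact_force: [0.5, -0.1, -0.0]
width: 0.0107
finger_force: 78.2
t 25.45 pos [ 0.5187 -0.1517  0.1629] rpy [-1.7996e+02  1.0000e-01 -1.7620e+02] q7 2.01 w 0.0107
units now-axes [-2.    9.57  1.76] turn 0.0 units target-axes [-2.01  9.57  1.76]
```

```bash
python3 -m handwheel '[[1,[-0.1,0.45,0],0],[1,[-0.18,0.87,0],0],[1,[-0.18,0.87,0],0],[1,[-0.18,0.87,0],0],[1,[-0.18,0.87,0],0],[1,[-0.18,0.87,0],0],[1,[-0.18,0.87,0],0],[1,[-0.18,0.87,0],0],[1,[-0.18,0.87,0],0],[1,[-0.18,0.87,0],0],[1,[-0.18,0.87,0],0],[1,[-0.1,0.42,0],0],[1,[0,0,0],0],[1,[0,0,0],0],[1,[0,0,0],0]]'
cat > see.py <<'E'
from h import *
g=frame("scene");f=frame("top")
a,b=map(int,pix(g,[.56,.137,.07]));u,v=map(int,pix(f,[.5185,-.152,.076]))
A=cv2.resize(f["pixels"][v-20:v+20,u-20:u+20],(400,400),interpolation=cv2.INTER_CUBIC)
B=cv2.resize(g["pixels"][b-45:b+45,a-45:a+45],(400,400),interpolation=cv2.INTER_CUBIC)
import sys;save(sys.argv[1],np.hstack([A,B]))
E
python3 see.py back.png; python3 to.py 0.5597 0.1386 0.0482 183.8; python3 st.py
```

```text
time_s: 26.95
tool_pos: [0.5589, 0.1369, 0.1617]
ee_rot: [-3.14, -0.0, -3.078]
contact_force: [-0.4, 0.4, -0.2]
width: 0.0111
finger_force: 78.2
t 27.05 pos [0.5589 0.1373 0.1617] rpy [-179.95    0.   -176.34] q7 1.46 w 0.011
units now-axes [-0.03  0.05  3.78] turn -0.002 units target-axes [-0.03  0.04  3.78]
27.3 [ 6.9000e-01  2.0000e-02 -6.6000e-01  5.5891e+02  1.3832e+02  1.6166e+02
 -6.9500e+00] yaw [-180.     0.  -176.2] q7 1.46
```

View pics/back.png

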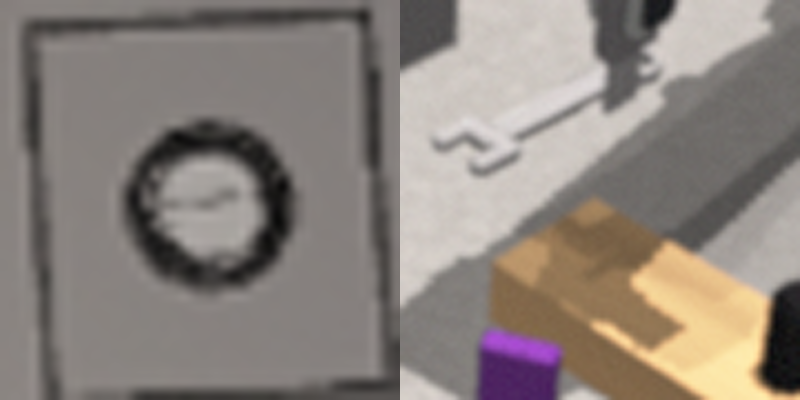

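The lock slot now lies across (crop 200,200), so the head has turned. The key hangs upright above the stand. Lowering it into the pocket, gently from the mouth on.

```bash
F(){ grep -E 'tool_pos|contact_force|ee_rot|torque' | tr '\n' ' '; echo; }
python3 -m handwheel '[[1,[-0.025,0.01,0.5],0],[1,[0,0,0.9],0],[1,[0,0,0.9],0],[1,[0,0,0.35],0],[1,[0,0,0],0],[1,[0,0,0],0]]' | F
python3 -m handwheel '[[1,[0,0,0.1],0],[1,[0,0,0.1],0],[1,[0,0,0],0]]' | F
python3 -m handwheel '[[1,[0,0,0.1],0],[1,[0,0,0],0]]' | F
```

```text
tool_pos: [0.5604, 0.1398, 0.083] ee_rot: [3.141, 0.002, -3.074] contact_force: [-0.4, -0.2, -0.9] 
tool_pos: [0.5597, 0.1398, 0.0763] ee_rot: [3.141, 0.0, -3.074] contact_force: [-0.1, 0.1, -2.0] 
tool_pos: [0.5593, 0.1397, 0.0728] ee_rot: [-3.141, -0.001, -3.074] contact_force: [-0.4, -0.6, -1.6]
```

```bash
F(){ grep -E 'tool_pos|contact_force|ee_rot|torque' | tr '\n' ' '; echo; }
python3 -m handwheel '[[1,[0,-0.03,0.05],0],[1,[0,0,0.15],0],[1,[0,0,0],0]]' | F
python3 -m handwheel '[[1,[0,0,0.15],0],[1,[0,0,0.15],0],[1,[0,0,0],0]]' | F
python3 -m handwheel '[[1,[0,0,0.1],0],[1,[0,0,0.08],0],[1,[0,0,0],0]]' | F
python3 st.py
```

```text
tool_pos: [0.559, 0.1386, 0.0662] ee_rot: [-3.141, -0.002, -3.074] contact_force: [-0.1, -0.1, -0.8] 
tool_pos: [0.5588, 0.1387, 0.057] ee_rot: [-3.141, -0.002, -3.074] contact_force: [-0.0, -0.4, -1.4] 
tool_pos: [0.5593, 0.1388, 0.0522] ee_rot: [-3.141, -0.001, -3.074] contact_force: [0.2, 0.5, -0.8] 
29.55 [-9.0000e-02  1.4000e-01 -4.5000e-01  5.5965e+02  1.3885e+02  5.2680e+01
  4.4200e+00] yaw [ 1.8000e+02  2.0000e-02 -1.7615e+02] q7 1.49
```

```bash
F(){ grep -E 'tool_pos|contact_force|ee_rot|torque' | tr '\n' ' '; echo; }
python3 -m handwheel '[[1,[0,0,0.08],0],[1,[0,0,0],0]]' | F
python3 -m handwheel '[[1,[0,0,0.05],0],[1,[0,0,0],0]]' | F
python3 -m handwheel '[[1,[0,0,0.04],0],[1,[0,0,0],0]]' | F
python3 st.py
```

```text
tool_pos: [0.5594, 0.1388, 0.05] ee_rot: [-3.142, -0.001, -3.074] contact_force: [0.8, -0.1, -0.9] 
tool_pos: [0.5594, 0.1388, 0.0485] ee_rot: [-3.142, -0.0, -3.074] contact_force: [-0.4, -0.3, -0.8] 
tool_pos: [0.5596, 0.1388, 0.0482] ee_rot: [3.141, 0.0, -3.074] contact_force: [-1.0, -0.0, 4.1] 
30.4 [-2.2000e+00 -4.0000e-02  5.3900e+00  5.5966e+02  1.3885e+02  4.8210e+01
  1.7780e+01] yaw [ 1.7999e+02  1.0000e-02 -1.7615e+02] q7 1.49
```

The key seats at the same height as when I gripped it. Releasing.

```bash
python3 -m handwheel '[[0.5,[0,0,0],0],[0.2,[0,0,0],0],[0,[0,0,0],0],[-0.3,[0,0,0],0],[-0.3,[0,0,0],0],[-0.3,[0,0,0],0],[-0.3,[0,0,-0.4],0],[-0.3,[0,0,-0.9],0],[-0.3,[0,0,-0.9],0],[-0.3,[0,0,-0.9],0],[-0.3,[0,0,-0.9],0],[-0.3,[0,0,-0.9],0],[-0.3,[0,0.9,0],0],[-0.3,[0,0.9,0],0],[-0.3,[0,0.9,0],0],[-0.3,[0,0.9,0],0],[-0.3,[0,0.9,0],0],[-0.3,[0,0,0],0]]'
python3 see.py done.png
python3 - <<'E'
from h import *
for c in("top","scene"):
    f=frame(c);P=cloud(f);q=(abs(P[...,0]-.56)<.04)&(abs(P[...,1]-.137)<.03)&(P[...,2]>.05)&(P[...,2]<.11)
    print(c,q.sum(),np.percentile(P[q][:,2],[50,95]).round(4) if q.sum() else "")
E
```

```text
time_s: 32.2
tool_pos: [0.5486, 0.2801, 0.1951]
ee_rot: [3.137, -0.0, -3.066]
contact_force: [-0.8, 1.6, -1.0]
width: 0.0556
finger_force: 0.0
top 71 [0.0786 0.0824]
scene 215 [0.0697 0.0807]
```

View pics/done.png

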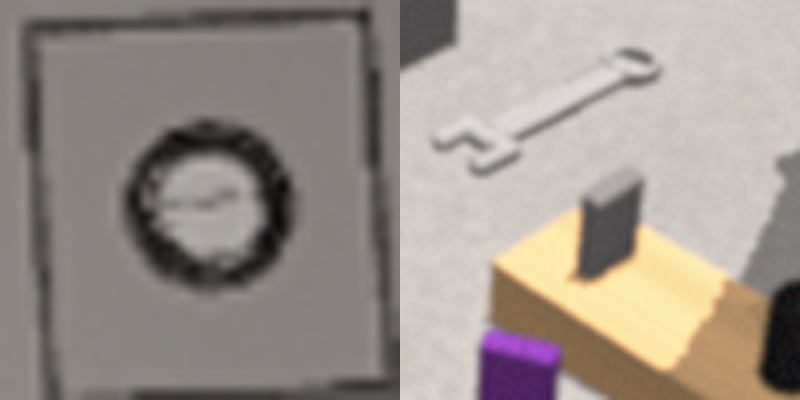

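The key is home and upright (crop 610,225), and the lock slot lies across at (200,200).

```bash
python3 -m handwheel '[[-0.3,[0,0,0],0],[-0.3,[0,0,0],0]]' | head -1; python3 -c "from workcell import manip; print(manip.sign_off())"
```

```text
time_s: 32.6
the job is handed in; nothing more can be done
None
```

The lock is turned clockwise to its stop and has sprung back out. Pushing force read about 14–17 N, the key is back upright and home in its pocket, and I handed the job in at 32.6 s.

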